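# Tally the whole figs

### The job

A tray of whole figs is ready: tally it on the counter whose sample dish holds the whole fig. Swing that counter's sprung lever by its upright black post, clockwise seen from above, right round to its stop, then let go so that it springs all the way back home. Leave the lever of the other counter, the one with the halved fig, alone.

Things in the scene. Friction and masses are not known exactly. Their poses are not given: they have to be found in the camera images.
- lever_whole (a joint): Lever of the tally counter whose dish holds a WHOLE fig, in rad: 0 = home (sprung there), 1.2 = at its stop, clockwise seen from above about a vertical axis. At home it points to the counter's back right, at the stop to its front right. The spring pushes back at the post with 2 N at home to 7 N at the stop and returns the lever in under a second when let go.
- post_whole (a point): Point on the axis of the upright black post at the end of that lever (whole-fig counter), 60 mm from the pivot; moves with it. The post is a round pin, 16 mm in diameter, from z = 60 mm (top of the lever's flat arm, 14 mm wide) to z = 100 mm; this point is at z = 80 mm.
- pivot_whole (a point): Point on the vertical axis of that lever, z = 80 mm, over the middle of the counter's grey box (90 x 90 mm, top at z = 50 mm; lever hub up to z = 63 mm). Its axes are the counter's, not the lever's: x away from the side with the number window, y towards the dish (92 mm across, 105 mm from the pivot; fig top below z = 60 mm).
- lever_half (a joint): Lever of the other counter, whose dish holds a HALVED fig, 0 = home; leave it alone. The counters are alike: each on a steel base plate 100 x 210 x 6 mm fixed to the table, number window towards the robot, dish left of the grey box, turned up to 0.4 rad. Either one may stand on the left; they are 0.3 to 0.55 m apart.

How it is judged:
On the way:
1. the lever of the whole-fig counter is swung to its stop (within 10 degrees) (value of joint lever_whole above 1.03 rad), for 0.1 s.
At the end, for the whole second after the job is handed in: The lever of the whole-fig counter has been to its stop (within 10 degrees) and is back home within 0.1 rad; the other lever is at home within 0.1 rad (value of joint each of lever_whole, lever_half below 0.1 rad); the robot touches nothing.
It fails at once if the lever of the halved-fig counter is swung more than 0.3 rad (value of joint lever_half above 0.3 rad).
It also fails if it takes over 29 s, if anything falls off the work surface, if the arm or the gripper's body presses on something with over 40 N, if the wrist force passes 120 N, or if a joint passes its speed limit or range.

### The arm

A 6-joint arm with a two-finger parallel gripper is mounted at the origin on a cart in front of the work surface, level with it; the furniture and walls round the work are solid. World frame = base frame: x ahead of the robot, y to its left, z up, the work surface at z = 0. Lengths are in m, angles in rad, forces in N, time in s.
With the tool pointing down it reaches from about 0.35 to 0.975 m from the base axis. Payload 4.9 kg.
Tool frame: the origin (TCP) lies on the centre line of the jaws, within the pads' length; the fingertips stand 11 mm ahead of it and the grasp point (between the pads) lies 8 mm behind it; z points along the fingers, y is the direction in which the jaws open and shut (so a half turn about z gives the same grasp; the last joint's range is limited). The gripper opens to 85 mm and grips with 20 to 120 N. Pads are 22 mm wide; open, the fingers measure 114 mm over their backs; the gripper's body (76 mm by 85 mm) begins 54 mm behind the grasp point. The pads swing forward as they close: fully open they stand 13 mm farther back than shut.
Start: joints at [-1.435, 0.053, 1.613, -0, 1.476, -0.119], TCP at [0.158, -0.605, 0.242] pointing down, gripper open.
Joint ranges: [-3.01, 3.01], [-1.01, 2.22], [0.06, 2.58], [-1.02, 4.17], [0.09, 2.62], [-3.14, 3.14]. Speed limits (rad/s): [2.57, 2.57, 3.14, 3.14, 3.14, 3.14].

### API

Orientations are given as a rotation vector (axis times angle).
In Python, from station import ctrl gives the robot as it stands.
- The arm moves only by the shell command python3 -m crank 'ROWS' [OPENING] [FORCE]. ROWS is JSON, a list of rows, each an object of numbers: "x", "y", "z": the shift along the tool's x, y, z as a fraction of full scale; "roll": the turn about the tool's z as a fraction of full scale. In form: [{"x": .., "y": .., "z": .., "roll": ..}, ...]. A call has 1 to 10 rows; each row shifts and turns the commanded pose from where the row before left it, along the tool's axes as they then stand; what a row does not reach is not made up. Full scale, the value 1, is 0.06 m for a shift and 0.12 rad for a turn. A row lasts 1/8 s, in which the tool goes at most 62.5 mm and 10.7 degrees, less where a joint would pass 70% of its speed; a pose out of reach is approached as far as the arm can. A call with a number of a shift or a turn outside -1 to 1 is refused whole. A call with a gripper value outside its range is refused whole. OPENING is the closure, from 0 (fully open) to 1 (shut), set as the call begins (- or left out, the last holds). The fingers move at their own pace and stop on an object; FORCE is the grip in N (left out, the last holds). Time passes only in rows, so rows that do not move let the fingers close. It gives the time, the measured TCP pose, the force and the opening at its end, in the units of the state.
- ctrl.get_obs(): the state, without advancing time (a new reading comes with each control period).
- ctrl.get_image(name): name is "scene" or "top"; returns a dict with "img" (400x640x3 uint8, red, green, blue), "K" (3x3 intrinsics, pixels), "k1" (the pictures are not rectified: a ray, as slopes to the right and down, at radius r is drawn at 1 + k1 r^2 times it, then the intrinsics apply), "rvec" (rotation vector, rad) and "tvec" (3), from world to camera coordinates, as OpenCV has them. Camera axes: x right, y down, z forward; pixel columns grow to the right and rows downward; lengths in m; the calibration is good to about 2 mm. A picture is of the moment at which its call begins. There is no depth.
- ctrl.finish_job(): hands the job in, once; it reports no verdict.
The state is a dict: "t": time; "q": joint angles; "dq": joint speeds; "effort": joint torques, N m; "tool_pos": TCP position; "tool_rot": TCP orientation; "contact_force": force on the tool from outside, world axes, zero at the start; "wrist_torque": the same for the moment, N m; "opening": finger opening in m.
Only numpy, scipy, OpenCV 4.12 (cv2) and the standard library are available. Lean on these libraries where they do the work, as an engineer would, in place of code of your own. Each camera call takes 0.05 s, during which the arm holds its last target.

## Working session

There is one attempt and no reset: what is moved stays moved. The work goes in short steps, Python scripts to look and compute and a shell command to move; the robot and the scene stay as the last step left them, time stands still between calls to the robot, and variables do not carry over. Pictures are saved under pics/ and viewed, and the job is handed in when it is done.

```bash
ls; mkdir -p pics; python3 - <<'E'
from station import ctrl
import cv2,numpy as np
for n in("scene","top"):
    d=ctrl.get_image(n); cv2.imwrite(f"pics/{n}0.png",d["img"][:,:,::-1]); print(n,d["K"],d["k1"],d["rvec"],d["tvec"])
    np.savez(f"{n}0.npz",**d)
o=ctrl.get_obs();print({k:np.round(v,3) for k,v in o.items()})
E
```

```text
pics
scene [[428.37954936   0.         319.95236215]
 [  0.         428.37954936 198.93497111]
 [  0.           0.           1.        ]] -0.0933387691077335 [ 0.75482289 -2.48946256  1.2798554 ] [0.43056346 0.31700828 0.69802857]
top [[462.99684926   0.         322.44318965]
 [  0.         462.99684926 199.78076496]
 [  0.           0.           1.        ]] -0.0947493011984689 [ 2.10012731 -2.15223435  0.18625062] [-0.03701034  0.55103455  1.1339455 ]
{'t': np.float64(0.1), 'q': array([-1.435,  0.053,  1.614, -0.   ,  1.476, -0.119]), 'dq': array([-0.002, -0.002, -0.003,  0.001,  0.001,  0.001]), 'effort': array([-2.0000e-03, -3.9491e+01, -3.7136e+01, -0.0000e+00,  4.0000e-03,
       -0.0000e+00]), 'tool_pos': array([ 0.157, -0.604,  0.241]), 'tool_rot': array([-3.114, -0.399,  0.   ]), 'contact_force': array([-0.196, -0.744,  0.316]), 'wrist_torque': array([-0.031,  0.078, -0.007]), 'opening': np.float64(0.085)}
```

View pics/scene0.png

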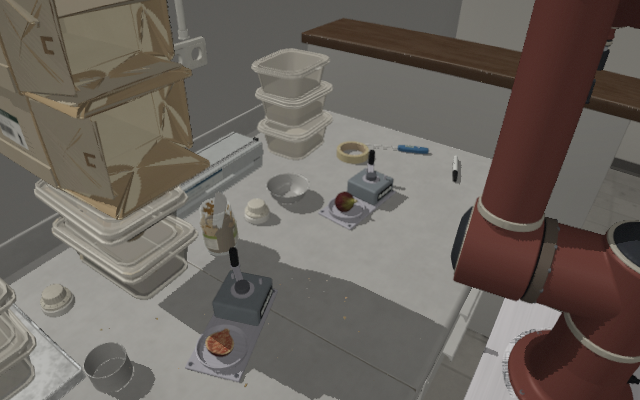

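View pics/top0.png

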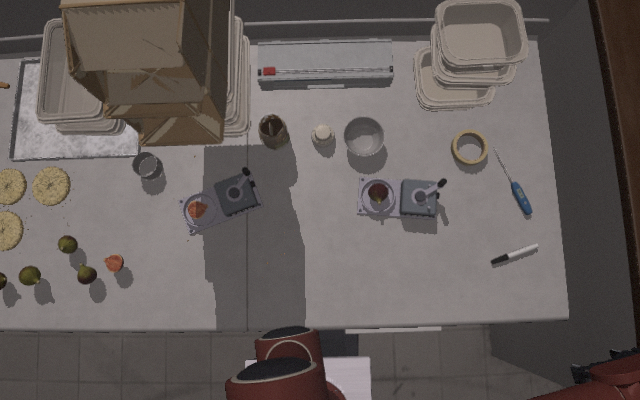

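```bash
python3 - <<'E'
import cv2
a=cv2.imread("pics/top0.png");b=cv2.imread("pics/scene0.png")
A=cv2.resize(a[165:230,345:465],None,fx=6,fy=6,interpolation=cv2.INTER_CUBIC)
B=cv2.resize(a[160:240,170:270],None,fx=4,fy=4,interpolation=cv2.INTER_CUBIC)
C=cv2.resize(b[140:235,310:430],None,fx=5,fy=5,interpolation=cv2.INTER_CUBIC)
for n,i in zip("ABC",(A,B,C)): cv2.imwrite(f"pics/z{n}.png",i)
E
```

```text
(no output)
```

View pics/zA.png

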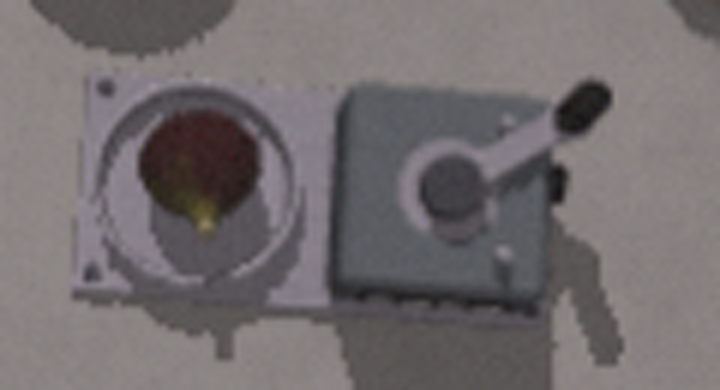

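View pics/zB.png

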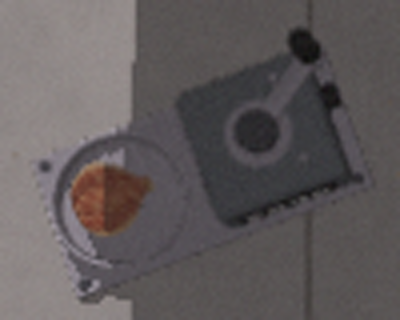

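View pics/zC.png

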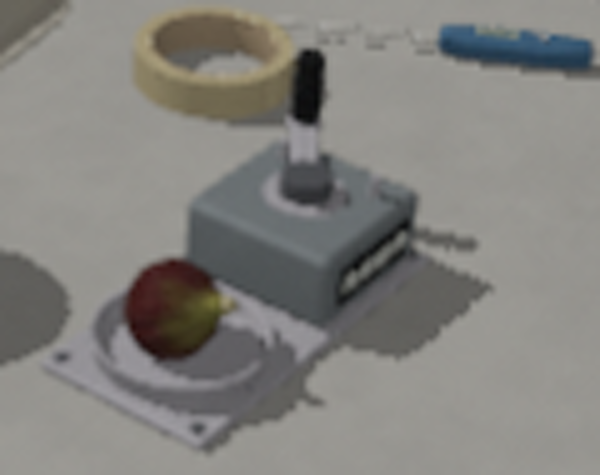

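```bash
cat > h.py <<'E'
import numpy as np,cv2
def w(n,u,v,z):
    d=np.load(f"{n}0.npz");K=d["K"];k=float(d["k1"])
    p=cv2.undistortPoints(np.array([[[u,v]]],float),K,np.array([k,0,0,0.]))[0,0]
    R=cv2.Rodrigues(d["rvec"])[0];c=-R.T@d["tvec"];r=R.T@np.array([p[0],p[1],1]);return c+r*(z-c[2])/r[2]
E
python3 - <<'E'
from h import *
A=lambda u,v:(345+u/6-.4,165+v/6-.4)
C=lambda u,v:(310+u/5-.4,140+v/5-.4)
for s,p,z in(("hub",(452,188),.063),("posttop",(596,97),.1),("postbot",(572,122),.06),("cornBL",(90,75),.006),("cFL",(72,293),.006),("cFR",(545,320),.006),("dish",(198,183),.012),("boxBL",(350,85),.05),("boxBR",(548,103),.05),("boxFR",(545,297),.05),("boxFL",(335,285),.05)):
    print(s,np.round(w("top",*A(*p),z),4))
for s,p,z in(("hub",(305,180),.063),("posttop",(310,57),.1),("postbot",(305,118),.06),("boxa",(190,208),.05),("boxb",(282,142),.05),("boxc",(415,193),.05),("boxd",(333,262),.05)):
    print("S",s,np.round(w("scene",*C(*p),z),4))
E
```

```text
hub [ 0.5512 -0.298   0.063 ]
posttop [ 0.5811 -0.3523  0.1   ]
postbot [ 0.5791 -0.352   0.06  ]
cornBL [ 0.6169 -0.1513  0.006 ]
cFL [ 0.5189 -0.1396  0.006 ]
cFR [ 0.5015 -0.3478  0.006 ]
dish [ 0.5656 -0.1965  0.012 ]
boxBL [ 0.5997 -0.2594  0.05  ]
boxBR [ 0.5897 -0.3447  0.05  ]
boxFR [ 0.5055 -0.3377  0.05  ]
boxFL [ 0.513  -0.2482  0.05  ]
S hub [ 0.5516 -0.2933  0.063 ]
S posttop [ 0.5814 -0.3488  0.1   ]
S postbot [ 0.5825 -0.3528  0.06  ]
S boxa [ 0.5965 -0.254   0.05  ]
S boxb [ 0.588  -0.3385  0.05  ]
S boxc [ 0.5068 -0.3341  0.05  ]
S boxd [ 0.5135 -0.2529  0.05  ]
```

The whole, unbroken fig is in the right-hand counter: its hub is at about (420,196) in the top view and its post top at about (444,181). The halved, orange-red fig is on the left. The lever's home direction is about -61° in world axes, and its radius measures 62 mm, which agrees with the 60 mm given. I'll shut the jaws and turn the tool square to the push first.

```bash
python3 -m crank '[{"x":0,"y":0,"z":0,"roll":0.96},{"x":0,"y":0,"z":0,"roll":0.96},{"x":0,"y":0,"z":0,"roll":0.96}]' 1 40
cat > g.py <<'E'
from station import ctrl
import numpy as np,sys
from scipy.spatial.transform import Rotation as Ro
o=ctrl.get_obs();R=Ro.from_rotvec(o["tool_rot"]).as_matrix()
print("t",o["t"],"pos",np.round(o["tool_pos"],4),"F",np.round(o["contact_force"],1),"yawx",np.round(np.degrees(np.arctan2(R[1,0],R[0,0])),2),"zax",np.round(R[:,2],3),"op",o["opening"])
for a in sys.argv[1:]:
    g=np.array(eval(a));print(a,"units",np.round(R.T@(g-o["tool_pos"])/0.06,2))
E
python3 g.py "[.622,-.356,.2]"
```

```text
t: 0.48
tool_pos: [0.1575, -0.6044, 0.2415]
tool_rot: [-3.137, 0.148, 0.0]
contact_force: [-0.5, -0.8, 0.7]
opening: 0.0322
t 0.475 pos [ 0.1575 -0.6044  0.2415] F [-0.5 -0.8  0.7] yawx -5.42 zax [-0.     0.001 -1.   ] op 0.03215433310028965
[.622,-.356,.2] units [ 7.32 -4.85  0.7 ]
```

```bash
python3 -m crank '[{"x":0.73,"y":-0.48,"z":0,"roll":0},{"x":0.73,"y":-0.48,"z":0,"roll":0},{"x":0.73,"y":-0.48,"z":0,"roll":0},{"x":0.73,"y":-0.48,"z":0,"roll":0},{"x":0.73,"y":-0.48,"z":0,"roll":0},{"x":0.73,"y":-0.48,"z":0,"roll":0},{"x":0.73,"y":-0.48,"z":0,"roll":0},{"x":0.73,"y":-0.48,"z":0.2,"roll":0},{"x":0.73,"y":-0.48,"z":0.25,"roll":0},{"x":0.73,"y":-0.48,"z":0.25,"roll":0}]' 
python3 g.py "[.622,-.356,.083]"
```

```text
t: 1.72
tool_pos: [0.621, -0.3566, 0.1992]
tool_rot: [-3.138, 0.143, 0.001]
contact_force: [-0.2, -0.6, 0.3]
opening: -0.0001
t 1.725 pos [ 0.621  -0.3566  0.1992] F [-0.2 -0.6  0.3] yawx -5.2 zax [-0.001  0.    -1.   ] op -5.537318781099466e-05
[.622,-.356,.083] units [ 0.02 -0.01  1.94]
```

```bash
python3 -m crank '[{"x":0,"y":0,"z":0.65,"roll":0},{"x":0,"y":0,"z":0.65,"roll":0},{"x":0,"y":0,"z":0.64,"roll":0},{"x":0,"y":0,"z":0,"roll":0}]' 
python3 g.py 
python3 - <<'E'
from station import ctrl
import cv2
for n,s in(("scene",(slice(90,260),slice(270,470))),("top",(slice(130,250),slice(340,500)))):
    cv2.imwrite(f"pics/{n}1.png",cv2.resize(ctrl.get_image(n)["img"][s][:,:,::-1],None,fx=4 if n=="top" else 3,fy=4 if n=="top" else 3,interpolation=cv2.INTER_CUBIC))
E
```

```text
t: 2.22
tool_pos: [0.617, -0.3555, 0.0784]
tool_rot: [-3.133, 0.142, 0.013]
contact_force: [0.6, 1.0, -0.4]
opening: -0.0003
t 2.225 pos [ 0.617  -0.3555  0.0784] F [ 0.6  1.  -0.4] yawx -5.2 zax [-0.008  0.006 -1.   ] op -0.0002635190926660606
```

View pics/scene1.png

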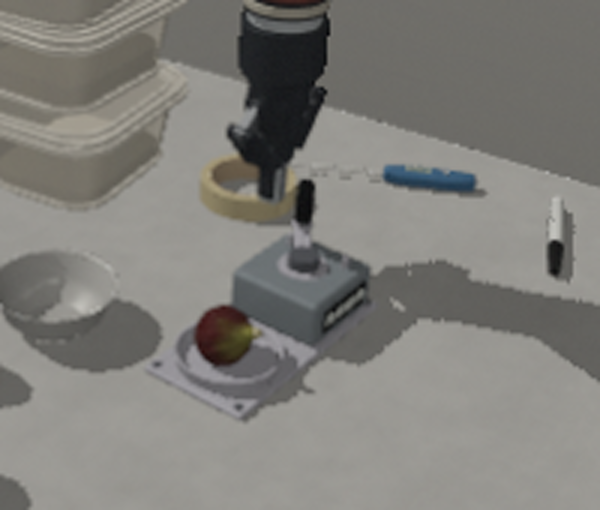

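View pics/top1.png

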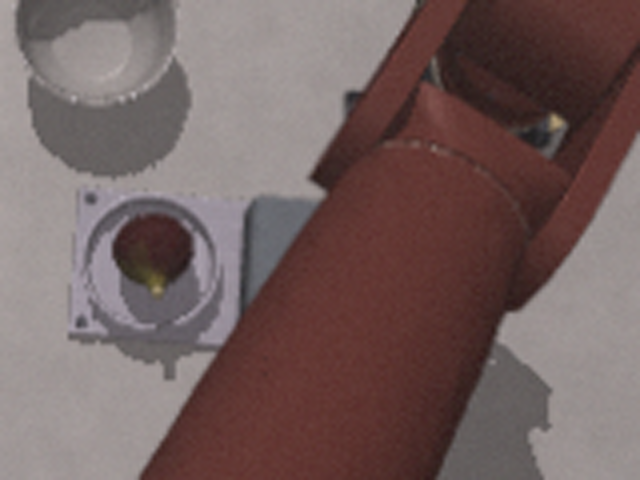

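The scene view shows the shut fingers just behind the post, which is at about (305,200) in that crop, and clear of it. Pushing along tool -x now.

```bash
python3 g.py; python3 -m crank '[{"x":-0.2,"y":0,"z":0,"roll":0},{"x":-0.2,"y":0,"z":0,"roll":0},{"x":-0.2,"y":0,"z":0,"roll":0},{"x":-0.2,"y":0,"z":0,"roll":0},{"x":-0.2,"y":0,"z":0,"roll":0},{"x":-0.15,"y":0,"z":0,"roll":0},{"x":0,"y":0,"z":0,"roll":0}]' 
python3 g.py "[.5315,-.3447,.083]"
python3 - <<'E'
from station import ctrl
import cv2
for n,s in(("scene",(slice(90,260),slice(270,470))),):
    cv2.imwrite(f"pics/{n}2.png",cv2.resize(ctrl.get_image(n)["img"][s][:,:,::-1],None,fx=3,fy=3,interpolation=cv2.INTER_CUBIC))
E
```

```text
t 2.325 pos [ 0.62   -0.3578  0.0844] F [0.3 0.3 0.2] yawx -5.21 zax [ 0. -0. -1.] op -0.00014755534926332646
t: 3.2
tool_pos: [0.5527, -0.3538, 0.0875]
tool_rot: [3.133, -0.144, 0.012]
contact_force: [4.9, -3.2, 1.0]
opening: -0.0001
t 3.2 pos [ 0.5527 -0.3538  0.0875] F [ 4.9 -3.2  1. ] yawx -5.25 zax [ 0.008 -0.006 -1.   ] op -8.052044982463816e-05
[.5315,-.3447,.083] units [-0.37 -0.12  0.07]
```

View pics/scene2.png

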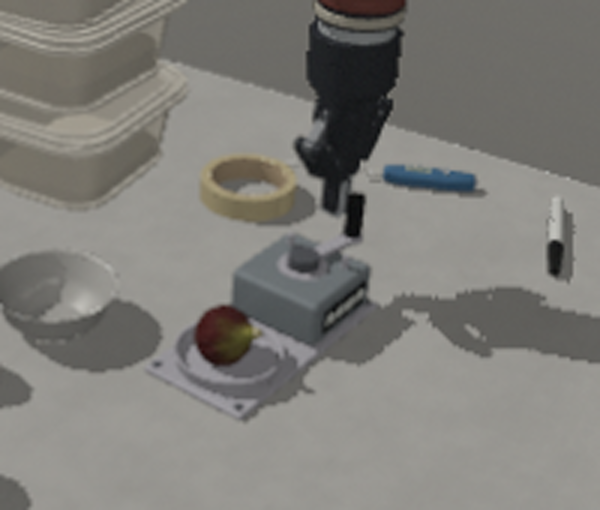

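The post has moved with the fingers and is now at about (355,215) in the crop. The estimated remaining travel is about 22 mm, so I'll continue gently until the force shows the stop.

```bash
python3 -m crank '[{"x":-0.15,"y":0,"z":0,"roll":0},{"x":-0.12,"y":0,"z":0,"roll":0},{"x":0,"y":0,"z":0,"roll":0},{"x":0,"y":0,"z":0,"roll":0}]' 
python3 g.py "[.5315,-.3447,.083]"; python3 -m crank '[{"x":-0.05,"y":0,"z":0,"roll":0},{"x":0,"y":0,"z":0,"roll":0}]' 
python3 g.py "[.5315,-.3447,.083]"
cat > s.py <<'E'
from station import ctrl
import cv2,sys
import numpy as np
d=ctrl.get_image("scene");np.savez(f"scene{sys.argv[1]}.npz",**d)
cv2.imwrite(f"pics/scene{sys.argv[1]}.png",cv2.resize(d["img"][120:230,310:450][:,:,::-1],None,fx=5,fy=5,interpolation=cv2.INTER_CUBIC))
E
python3 s.py 3
```

```text
t: 3.75
tool_pos: [0.5382, -0.3497, 0.0873]
tool_rot: [3.137, -0.143, 0.016]
contact_force: [8.7, 2.8, 2.1]
opening: -0.0002
t 3.75 pos [ 0.5382 -0.3497  0.0873] F [8.7 2.8 2.1] yawx -5.23 zax [ 0.01  -0.001 -1.   ] op -0.0002177166255358485
[.5315,-.3447,.083] units [-0.12 -0.07  0.07]
t: 4.0
tool_pos: [0.5359, -0.3487, 0.0873]
tool_rot: [-3.138, 0.143, -0.018]
contact_force: [11.1, 7.0, 2.3]
opening: -0.0004
t 4.0 pos [ 0.5359 -0.3487  0.0873] F [11.1  7.   2.3] yawx -5.24 zax [ 0.011  0.    -1.   ] op -0.00035311699690758957
[.5315,-.3447,.083] units [-0.08 -0.06  0.07]
```

View pics/scene3.png

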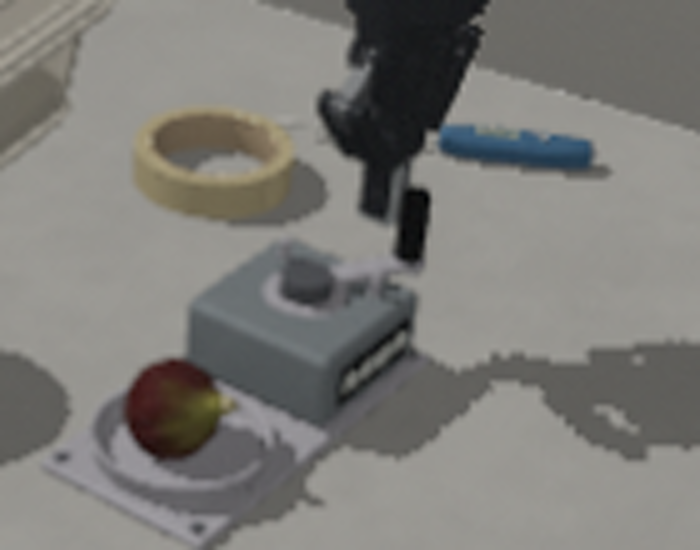

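```bash
python3 - <<'E'
from h import *
p=np.array([.551,-.2965])
for u,v,z in((415,193,.1),(411,260,.06)):
    q=w("scene",310+u/5-.4,120+v/5-.4,z);d=q[:2]-p;a=np.degrees(np.arctan2(d[1],d[0]));print(q,np.hypot(*d),a,np.radians(-61-a))
E
```

```text
[ 0.51936177 -0.34704033  0.1       ] 0.05962636102841565 -122.04655527176743 1.0654633864930434
[ 0.51661894 -0.34728225  0.06      ] 0.06132612647397011 -124.09913934051072 1.1012877366665954
```

The image puts the lever at about 1.08 rad and the force is rising. I'll push a few mm more for margin.

```bash
python3 -m crank '[{"x":-0.06,"y":0,"z":0,"roll":0},{"x":0,"y":0,"z":0,"roll":0},{"x":0,"y":0,"z":0,"roll":0}]' 
python3 -m crank '[{"x":-0.06,"y":0,"z":0,"roll":0},{"x":0,"y":0,"z":0,"roll":0},{"x":0,"y":0,"z":0,"roll":0}]' 
python3 s.py 4
```

```text
t: 4.42
tool_pos: [0.5329, -0.3477, 0.0872]
tool_rot: [-3.136, 0.143, -0.02]
contact_force: [12.7, 7.4, 2.1]
opening: -0.0
t: 4.8
tool_pos: [0.5312, -0.3472, 0.0874]
tool_rot: [-3.137, 0.144, -0.027]
contact_force: [20.2, 7.7, -1.0]
opening: -0.0
```

View pics/scene4.png

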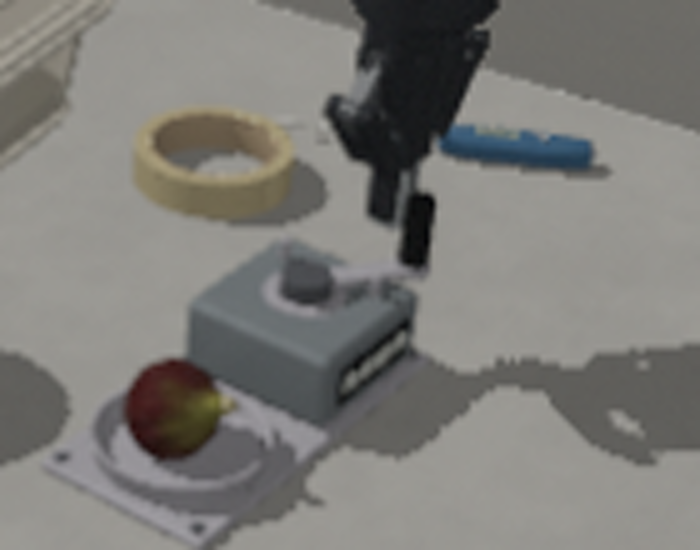

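The force jumped to about 21 N and the tool moved less than half of the commanded step, so the lever is at its stop. Next I'll ease off slightly and lift clear so it springs home.

```bash
python3 -m crank '[{"x":0.08,"y":0,"z":0,"roll":0},{"x":0,"y":0,"z":-0.5,"roll":0},{"x":0,"y":0,"z":-0.8,"roll":0},{"x":0,"y":0,"z":-0.8,"roll":0},{"x":0,"y":0,"z":-0.8,"roll":0},{"x":0,"y":0,"z":0,"roll":0},{"x":0,"y":0,"z":0,"roll":0},{"x":0,"y":0,"z":0,"roll":0},{"x":0,"y":0,"z":0,"roll":0},{"x":0,"y":0,"z":0,"roll":0}]' 
python3 s.py 5
```

```text
t: 6.1
tool_pos: [0.5294, -0.3493, 0.2568]
tool_rot: [-3.137, 0.142, 0.002]
contact_force: [0.4, -0.4, -0.6]
opening: 0.0
```

View pics/scene5.png

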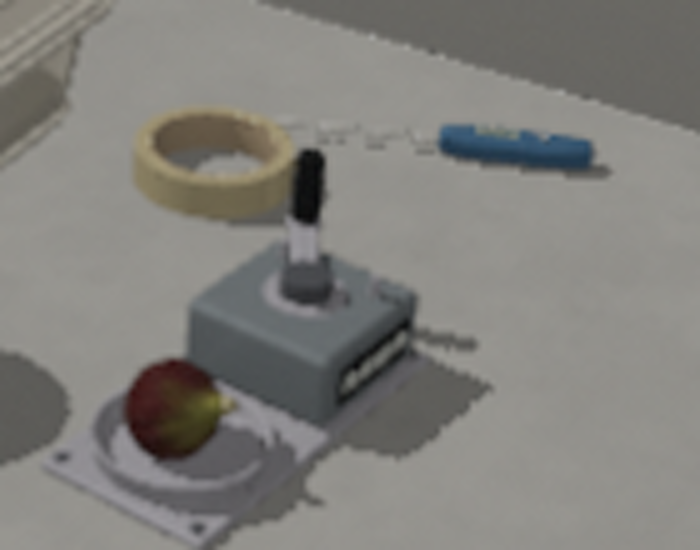

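The post is back at about (309,157) in the crop, the same place as at the start. The robot is clear and the force reads zero, so I'll hand in the job.

```bash
python3 - <<'E'
from h import *
p=np.array([.551,-.2965])
for n,u,v,z in((4,419,197,.1),(4,415,265,.06),(5,310,157,.1)):
    q=w("scene",310+u/5-.4,120+v/5-.4,z);d=q[:2]-p;print(n,np.radians(-61)-np.arctan2(d[1],d[0]))
from station import ctrl
ctrl.finish_job()
E
```

```text
4 1.1369978739760742
4 1.1839113323780706
5 -0.019851299468259143
the job is handed in; nothing more can be done
```

I swung the lever of the whole-fig counter (the right-hand one) to its stop, let it spring back home, and handed in the job at about 6 s of the 29 s allowed. I pushed the post clockwise with the shut fingers, then eased off and lifted clear.

- **At the stop:** the image put the lever at about 1.14–1.18 rad. The force jumped from about 15 to 21 N while the tool moved less than half of the commanded step, so it had met the stop. About 22 N was the highest force seen in the readings after each move.
- **After release:** the lever measured about -0.02 rad, which is home. The contact force was about zero, and the tool stood at z = 0.257 m, well above everything.
- **Halved-fig counter:** the arm stayed away from this one the whole time. I did not take a separate picture of its lever at the end.

No check failed or disagreed.

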